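Sort the stacked bike parts onto their places

ROBOT

A 6-joint arm with a two-finger parallel gripper is mounted at the origin on the work surface. World frame = base frame: x ahead of the robot, y to its left, z up, the work surface at z = 0. Lengths are in mm, angles in rad, forces in N, time in s.
With the tool pointing down it reaches from about 350 to 850 mm from the base axis. Payload 8.1 kg.
Tool frame: the origin (TCP) lies midway between the tips of the shut fingers; the grasp point (between the pads) lies r.tcp_to_grasp behind it (r.tcp_to_grasp is the distance from the TCP to the grasp point, in mm); z points along the fingers, y is the line along which they close (so a half turn about z gives the same grasp; the last joint's range is limited). The gripper opens to 85 mm and grips with 20 to 120 N. Pads are 22 mm wide; open, the fingers measure 114 mm over their backs; the gripper's body (76 mm by 85 mm) begins 54 mm behind the grasp point. The pads swing forward as they close: fully open they stand 13 mm farther back than shut.
Start: joints at [1.088, 0.13, 1.488, -0, 1.523, -0.085], TCP at [232.414, 553.163, 231.292] pointing down, gripper open.
Joint ranges: [-2.96, 2.96], [-0.89, 2.26], [0.02, 2.5], [-1.34, 4.48], [0, 2.73], [-2.66, 2.66]. Speed limits (rad/s): [2.39, 2.39, 2.79, 3.14, 3.14, 3.14].

INTERFACE

Orientations are given as a unit quaternion [w, x, y, z].
In Python, from plant import get_state, viewer, sign_off, r gives the robot as it stands.
- The arm moves only by the tool step_arm, never from a script. Its argument "deltas" is one flat list of numbers, 7 for each row, row after row: the opening in per cent of the stroke, from 0 (shut) to 100 (fully open), then the shift along the tool's x, y, z in mm, then the turn, a rotation vector about the tool's x, y, z in rad. In form: [jaw, x, y, z, ax, ay, az, jaw, x, y, z, ax, ay, az, ...]. A call has exactly 10 rows; each row is the pose to reach, as a shift and turn from the pose commanded when the call began, along the tool's axes at that moment; what a row does not reach only later rows make up. A row lasts 1/10 s, in which the tool goes at most 50 mm and 8.59 degrees, less where a joint would pass 70% of its speed; a pose out of reach is approached as far as the arm can. A call with a gripper value outside its range is refused whole. The fingers move at their own pace and stop on an object; "squeeze" is the grip in N (left out, the last holds). Time passes only in rows, so rows that repeat a pose let the fingers close, or fill a call up. It gives the time, the measured TCP pose, the force, the opening and the grip force at its end, in the units of the state.
- get_state(): the state, without advancing time (a new reading comes with each control period).
- viewer.capture(name): name is "scene" or "top" or "wrist"; returns (picture, depth): 384x512x3 uint8, blue, green, red; 384x512 float32, mm along the optical axis (not along the pixel's ray), 0 where there is no reading.
- viewer.camera_info(name): a dict with "camera_matrix" (3x3 intrinsics, pixels), "extrinsics" (4x4, takes a point from camera to world coordinates). Camera axes: x right, y down, z forward; pixel columns grow to the right and rows downward; lengths in mm; the calibration is good to about 2 mm. A picture is of the moment at which its call begins: read the wrist's pose just before it. camera_info takes no time and is no camera call; for the wrist camera it gives the pose at the moment of the call.
- sign_off(): hands the job in; it is judged then, once.
The state is a dict: "time_s": time; "q": joint angles; "joint_vel": joint speeds; "joint_efforts": joint torques, N m; "position": TCP position; "eef_rot": TCP orientation; "contact_force": force on the tool from outside, world axes, zero at the start; "wrist_torque": the same for the moment, N m; "grip_width": finger opening in mm; "gripper_force": force on a finger pad.
Only numpy, scipy, OpenCV 4.12 (cv2) and the standard library are available. Lean on these libraries where they do the work, as an engineer would, in place of code of your own. Each camera call takes 0.05 s, during which the arm holds its last target. There are 200 camera calls.

TASK

The parts off a bike have been left in one stack on the tool chest: take it apart from the top down, one thing at a time, and set each upright on its own place: the aluminium spacer over the slim post, the dark steel press ring over the stout post, the white rear light in the middle of the charging dock, and the yellow organiser in the middle of the long rubber mat, the last two lying lengthwise between the end stops. Set the parts down rather than dropping them, let go of each, and leave the pedal wrench where it lies.

Things in the scene. Friction and masses are not known exactly. Their poses are not given: they have to be found in the camera images.
- spacer_mid (a point): Aluminium spacer, a plain upright tube, 38 mm across, bore 24 mm, 30 mm tall, about 55 g; loose, the top of the stack. The point is its centre, half-way up and on its axis; z is its axis, up.
- ring_mid (a point): Dark steel press ring, wider and lower than the spacer: 54 mm across, bore 30 mm, 20 mm tall, about 220 g; loose, second from the top, on the rear light. The point is its centre, half-way up and on its axis; z is its axis, up.
- light_mid (a point): White plastic rear light, a flat-topped block 80 mm long (its x), 46 mm wide (its y), 32 mm tall, about 90 g, a red lens on one end; loose, third from the top, lying flat on the organiser's lid and roughly lengthwise on it. The point is its centre, half-way up; z is up.
- organiser_mid (a point): Yellow plastic parts organiser with its lid clipped on, a closed flat-topped box 120 mm long (its x), 64 mm wide (its y), 48 mm tall, flat sides, about 350 g; loose, the bottom of the stack, on the chest top. The point is its centre, half-way up; z is up. Grasp it across its 64 mm width.
- slim_stand: Fixed stand with the slim post: a round black base 84 mm across and 10 mm thick, with an upright steel post 8 mm across that rises 22 mm above the base. Origin on the post's axis at the underside of the base (chest top); z up. Place of the spacer.
- stout_stand: Fixed stand with the stout post: a square wooden base 84 x 84 mm, 10 mm thick, with an upright steel post 14 mm across that rises 16 mm above the base. Origin on the post's axis at the underside of the base (chest top); z up. Place of the press ring.
- light_dock: Fixed charging dock for the rear light: a flat aluminium plate 118 mm long (its x), 78 mm wide (its y), 8 mm thick, with a low black end stop across each short end, 8 mm above the plate, 106 mm apart inside; the long sides are open. Origin at the centre of its underside (chest top); z up. The light lies on the plate with its length along the dock's x, either way round.
- long_mat: Fixed place of the organiser: a flat black rubber mat 158 mm long (its x), 98 mm wide (its y), 4 mm thick, with a low aluminium end stop across each short end, 8 mm above the mat, 146 mm apart inside; the long sides are open. Origin at the centre of its underside (chest top); z up. The organiser lies on it with its length along the mat's x, either way round.
- pedal_wrench: Chrome pedal wrench, 287 mm long, 36 mm wide at the jaw, 12 mm thick, lying flat across the far side of the chest top, beyond all the places. Not part of the job. Origin near the middle of its handle at the underside; x along the handle to the jaw.
There are look-alikes about, which are no part of the job. What is meant by the light_dock is not brown, and is the larger of those in its own colour.

How it is judged (in metres and radians):
On the way, in this order (a step that is already met when the one before it is completed fails the run):
1. the spacer stands over the slim post, let go (horizontal distance between spacer_mid and slim_stand below 0.011 m and z of spacer_mid in the frame of slim_stand between 0.021 and 0.029 m and angle between spacer_mid's own z axis and vertical below 0.12 rad and linear speed of spacer below 0.03 m/s and angular speed of spacer below 0.3 rad/s and contact force between the fingers and spacer below 0.05 N), for 0.2 s.
2. the press ring lies over the stout post, let go (horizontal distance between ring_mid and stout_stand below 0.011 m and z of ring_mid in the frame of stout_stand between 0.016 and 0.024 m and angle between ring_mid's own z axis and vertical below 0.12 rad and linear speed of press_ring below 0.03 m/s and angular speed of press_ring below 0.3 rad/s and contact force between the fingers and press_ring below 0.05 N), for 0.2 s.
3. the rear light lies in the charging dock, let go (x of light_mid in the frame of light_dock between -0.016 and 0.016 m and y of light_mid in the frame of light_dock between -0.015 and 0.015 m and z of light_mid in the frame of light_dock between 0.02 and 0.028 m and angle between light_mid's own z axis and vertical below 0.12 rad and angle between the x axis of light_mid and the x axis of light_dock, either way round below 0.26 rad and linear speed of rear_light below 0.03 m/s and angular speed of rear_light below 0.3 rad/s and contact force between the fingers and rear_light below 0.05 N), for 0.2 s.
4. the organiser lies on the long mat, let go (x of organiser_mid in the frame of long_mat between -0.016 and 0.016 m and y of organiser_mid in the frame of long_mat between -0.015 and 0.015 m and z of organiser_mid in the frame of long_mat between 0.024 and 0.032 m and angle between organiser_mid's own z axis and vertical below 0.12 rad and angle between the x axis of organiser_mid and the x axis of long_mat, either way round below 0.26 rad and linear speed of organiser below 0.03 m/s and angular speed of organiser below 0.3 rad/s and contact force between the fingers and organiser below 0.05 N), for 0.2 s.
At the end, for the whole second after the job is handed in: All let go and at rest: spacer down over the slim post, press ring down over the stout post (on the base, upright); rear light flat on the dock, organiser flat on the mat, centres within 16 mm lengthwise and 15 mm sideways of the middle, lengthwise within 0.26 rad either way round (all of step 1 and all of step 2 and all of step 3 and all of step 4); the robot touches nothing.
It fails at once if a part is dropped or thrown (moves faster than 0.8 m/s with no finger on it, as after a fall of over 3 cm) ((linear speed of spacer above 0.8 m/s and contact force between the fingers and spacer below 0.05 N) or (linear speed of press_ring above 0.8 m/s and contact force between the fingers and press_ring below 0.05 N) or (linear speed of rear_light above 0.8 m/s and contact force between the fingers and rear_light below 0.05 N) or (linear speed of organiser above 0.8 m/s and contact force between the fingers and organiser below 0.05 N)).
It fails at once if the pedal wrench is moved by more than 3 cm (distance of pedal_wrench from where it was at the start of the episode above 0.03 m).
It also fails if it takes over 115 s, if anything falls off the work surface, if the arm or the gripper's body presses on something with over 40 N, if the wrist force passes 120 N, or if a joint passes its speed limit or range.

## Working session

There is one attempt and no reset: what is moved stays moved. The work goes in short steps, Python scripts to look and compute and a tool call to move; the robot and the scene stay as the last step left them, time stands still between calls to the robot, and variables do not carry over. Pictures are saved under pics/ and viewed, at most 14 in all, crops included, and the job is handed in when it is done.

Besides the shell and the picture viewer there is one more tool, called after ">>>" as name(argument=value, ...) on one line, values as JSON. step_arm: Moves the arm, as the interface text tells. Its arguments: {"type":"object","properties":{"deltas":{"type":"array"},"squeeze":{"type":"number"}},"required":["deltas"]}

```bash
mkdir -p pics && ls && python3 - <<'E'
from plant import get_state, viewer, r
import cv2,numpy as np
print(get_state(), r.tcp_to_grasp)
for n in ("scene","top"):
    p,d=viewer.capture(n); cv2.imwrite(f"pics/{n}0.png",p); np.save(f"pics/{n}0.npy",d)
    print(n,viewer.camera_info(n))
E
```

```text
pics
{'time_s': 0.0, 'q': array([ 1.08755422e+00,  1.31170658e-01,  1.48930633e+00, -1.20679229e-05,
        1.52302574e+00, -8.53924621e-02]), 'joint_vel': array([ 1.18699717e-03, -2.12701638e-04,  3.20570240e-06,  1.22907178e-03,
       -4.79833392e-05,  6.53705659e-05]), 'joint_efforts': array([-8.53048768e-04, -5.69408333e+01, -5.00539541e+01, -4.93176558e-04,
        1.48686091e-02,  1.18070452e-05]), 'position': array([232.17462459, 552.6380474 , 230.22393204]), 'eef_rot': array([-2.62105292e-04,  1.97615092e-01,  9.80279227e-01, -9.18386526e-04]), 'contact_force': array([1.18945416, 0.40622801, 0.31395156]), 'wrist_torque': array([0.04153441, 0.00748443, 0.03160334]), 'gripper_force': 0.0, 'grip_width': 85.39005250278227} 18.700000000000003
scene {'camera_matrix': array([[372.52192589,   0.        , 260.18963482],
       [  0.        , 372.52192589, 195.64875667],
       [  0.        ,   0.        ,   1.        ]]), 'extrinsics': array([[-6.74485099e-02,  7.22441070e-01, -6.88134870e-01,
         1.12825699e+03],
       [ 9.97616889e-01,  5.88807889e-02, -3.59666012e-02,
         3.79040437e+01],
       [ 1.45341741e-02, -6.88920861e-01, -7.24690834e-01,
         7.68041359e+02],
       [ 0.00000000e+00,  0.00000000e+00,  0.00000000e+00,
         1.00000000e+00]])}
top {'camera_matrix': array([[426.01575941,   0.        , 258.53440417],
       [  0.        , 426.01575941, 194.21395716],
       [  0.        ,   0.        ,   1.        ]]), 'extrinsics': array([[-9.75835241e-03, -9.92383081e-01,  1.22803077e-01,
         3.58919219e+02],
       [-9.99933389e-01,  1.04413107e-02,  4.91907585e-03,
         8.29575121e+00],
       [-6.16383273e-03, -1.22746895e-01, -9.92418867e-01,
         1.19245076e+03],
       [ 0.00000000e+00,  0.00000000e+00,  0.00000000e+00,
         1.00000000e+00]])}
```

View pics/scene0.png

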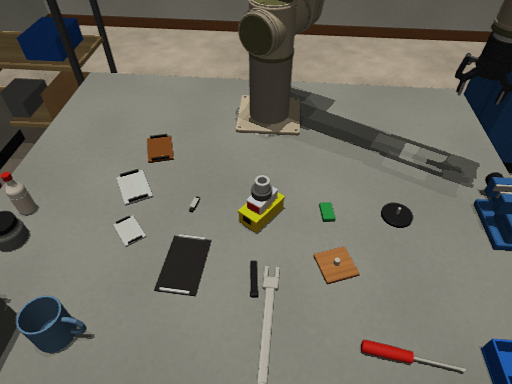

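View pics/top0.png

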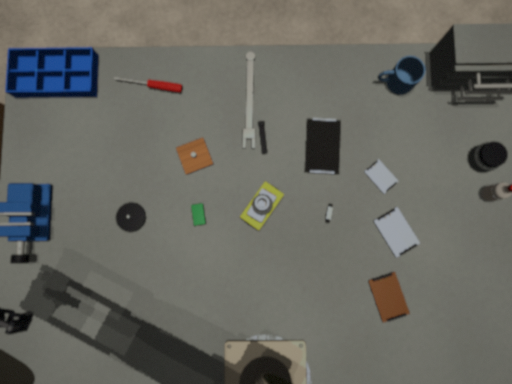

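The scene view shows the stack at (262,200), and the top view shows it at (262,205). In the top view:
- **Slim stand:** round black base at (131,217).
- **Stout stand:** wooden base at (195,155).
- **Long mat:** black, at (322,146).
- **Wrench:** (250,100).
- **Dock candidates:** brown plate at (388,297), large aluminium plate at (397,231), small aluminium plate at (381,176). I choose (397,231), the larger of the non-brown pair.
- **Clutter:** the green box, the black bar at (262,137) and the small white stick are no part of the job.

Next I measure sizes and take a close crop.

```bash
cat > h.py <<'E'
import cv2,numpy as np
from plant import get_state, viewer, r
def ray(ci,uv,z):
    K,E=ci["camera_matrix"],ci["extrinsics"]
    uv=np.atleast_2d(np.asarray(uv,float))
    d=np.c_[uv,np.ones(len(uv))]@np.linalg.inv(K).T@E[:3,:3].T
    o=E[:3,3]; return o+d*((z-o[2])/d[:,2])[:,None]
def cap(n,f=None):
    ci=viewer.camera_info(n); p,d=viewer.capture(n)
    if f: cv2.imwrite(f"pics/{f}.png",p); np.save(f"pics/{f}.npy",d)
    return ci,p,d
def blob(mask,seed,close=3):
    m=cv2.morphologyEx(mask.astype(np.uint8)*255,cv2.MORPH_CLOSE,np.ones((close,close)))
    cs,_=cv2.findContours(m,cv2.RETR_EXTERNAL,cv2.CHAIN_APPROX_NONE)
    cs=[c for c in cs if cv2.contourArea(c)>30]
    return max(cs,key=lambda c:cv2.pointPolygonTest(c,tuple(map(float,seed)),True)).reshape(-1,2)
def rect(ci,c,z):
    w=ray(ci,c,z)[:,:2].astype(np.float32)
    (x,y),(a,b),_=R=cv2.minAreaRect(w)
    B=cv2.boxPoints(R); e=B[1]-B[0]; f=B[2]-B[1]
    l=e if np.linalg.norm(e)>np.linalg.norm(f) else f
    return np.round([x,y,max(a,b),min(a,b),np.degrees(np.arctan2(l[1],l[0]))%180],1)
def pose():
    s=get_state(); w,x,y,z=s["eef_rot"]
    from scipy.spatial.transform import Rotation as Ro
    return s["position"],Ro.from_quat([x,y,z,w]).as_matrix()
E
python3 - <<'E'
from h import *
p=cv2.imread("pics/top0.png"); ci=viewer.camera_info("top")
hsv=cv2.cvtColor(p,cv2.COLOR_BGR2HSV); H,S,V=[hsv[...,i].astype(int) for i in range(3)]
bg=np.median(p[230:260,260:360].reshape(-1,3),0); print("bg",bg)
diff=np.abs(p.astype(int)-bg).max(2)>22
for n,s,z in [("slim",(131,217),10),("stout",(195,155),10),("big",(397,231),8),("small",(381,176),8),("brown",(388,297),8),("mat",(322,146),4),("organiser",(262,205),48),("wrench",(250,90),6)]:
    m=diff if n!="organiser" else (S>120)&(H>20)&(H<40)
    print(n,rect(ci,blob(m,s),z))
d=np.load("pics/top0.npy")
K,E=ci["camera_matrix"],ci["extrinsics"]
def pt(u,v):
    q=np.array([(u-K[0,2])/K[0,0],(v-K[1,2])/K[1,1],1])*d[v,u]; return (E[:3,:3]@q+E[:3,3]).round()
for u,v in [(262,196),(257,203),(262,204),(268,205),(275,193),(131,217),(136,225),(195,155),(185,160),(322,146),(397,231),(320,240)]: print(u,v,pt(u,v))
a=cv2.resize(p[160:260,360:440],None,fx=5,fy=5,interpolation=cv2.INTER_CUBIC)
b=cv2.resize(p[170:240,225:295],(500,500),interpolation=cv2.INTER_CUBIC)
cv2.imwrite("pics/crop1.png",cv2.hconcat([a[:500,:300],b]))
E
```

```text
bg [104. 112. 112.]
slim [445.9 371.9  84.4  83.3  45.3]
stout [617.7 195.3  85.8  84.4  20.8]
big [ 397.8 -366.7  121.3   79.1   29.8]
small [ 554.5 -331.1   83.9   56.9   39.7]
brown [ 221.1 -335.2  123.4   81.4   17.7]
mat [ 645.1 -169.2  162.7  100.1  176. ]
organiser [469.8   6.4 120.1  61.8 144.4]
wrench [783.5  40.3 284.2  31.5 179.5]
262 196 [486.   5. 129.]
257 203 [469.  18. 125.]
262 204 [470.   5.  82.]
268 205 [462. -10. 135.]
275 193 [503. -31.  48.]
131 217 [445. 368.  14.]
136 225 [423. 355.  10.]
195 155 [615. 190.  27.]
185 160 [605. 221.  11.]
322 146 [ 643. -168.    1.]
397 231 [ 399. -369.    6.]
320 240 [ 376. -156.   -1.]
```

View pics/crop1.png

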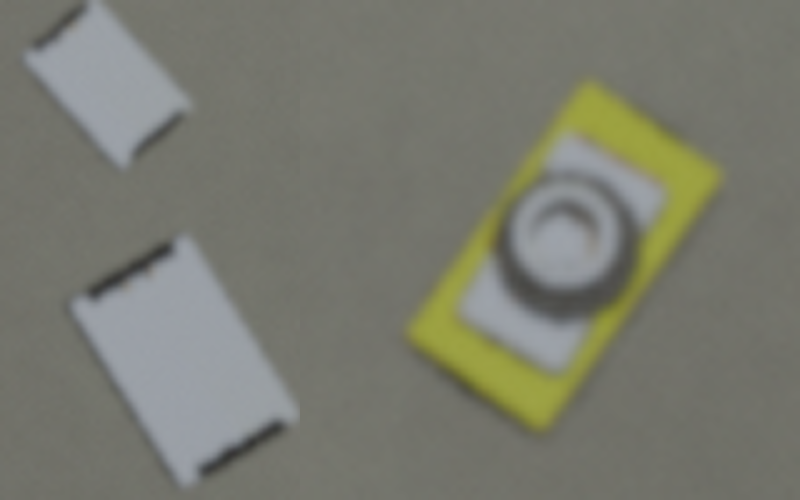

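The crop confirms the choice. The large aluminium plate with black end stops (121x79 mm measured, 118x78 nominal) is the dock, and the similar plate above it is only 84x57. The spacer sits on the dark ring, on the white light, on the yellow box. I will hover above the stack.

```bash
cat >> h.py <<'E'
def go(x,y,z,yaw):
    """delta from the measured pose to TCP x,y,z pointing down with tool y at yaw deg"""
    from scipy.spatial.transform import Rotation as Ro
    p,R=pose(); t=np.radians(yaw); Y=np.array([np.cos(t),np.sin(t),0]); Z=np.array([0,0,-1.])
    T=np.c_[np.cross(Y,Z),Y,Z]
    print("shift",(R.T@(np.array([x,y,z])-p)).round(1),"turn",Ro.from_matrix(R.T@T).as_rotvec().round(3),"at",p.round(1))
E
python3 - <<'E'
from h import *
ci=viewer.camera_info("top"); print(ray(ci,(261.7,202.9),130))
c=viewer.camera_info("wrist"); p,R=pose()
print(R.T@(c["extrinsics"][:3,3]-p), R.T@c["extrinsics"][:3,:3], c["camera_matrix"])
go(465,6,240,54.4)
E
```

```text
[[468.3678904    5.84163117 130.        ]]
[  79.62654026   -0.7710105  -140.94845281] [[ 1.36867013e-04 -9.52054437e-01 -3.05928635e-01]
 [ 9.99999908e-01  5.57609830e-06  4.30029219e-04]
 [-4.07705338e-04 -3.05928665e-01  9.52054350e-01]] [[322.31656052   0.         250.95742069]
 [  0.         322.31656052 188.7227293 ]
 [  0.           0.           1.        ]]
shift [-426.4 -413.9   -9. ] turn [-0.002  0.     0.224] at [232.2 552.7 230.4]
```

>>> step_arm(deltas=[100,-426,-414,-9,0,0,0.224,100,-426,-414,-9,0,0,0.224,100,-426,-414,-9,0,0,0.224,100,-426,-414,-9,0,0,0.224,100,-426,-414,-9,0,0,0.224,100,-426,-414,-9,0,0,0.224,100,-426,-414,-9,0,0,0.224,100,-426,-414,-9,0,0,0.224,100,-426,-414,-9,0,0,0.224,100,-426,-414,-9,0,0,0.224], squeeze=40)

```text
time_s: 1.1
position: [428.1, 91.1, 238.8]
eef_rot: [0.0, 0.306, 0.952, 0.0]
contact_force: [0.7, 0.4, 0.4]
grip_width: 85.4
gripper_force: 0.0
```

```bash
python3 - <<'E'
from h import *
go(468,6,240,54.4)
E
```

```text
shift [-82.  -45.9  -1.2] turn [ 0.  0. -0.] at [428.1  91.1 238.8]
```

>>> step_arm(deltas=[100,-82,-46,-1,0,0,0,100,-82,-46,-1,0,0,0,100,-82,-46,-1,0,0,0,100,-82,-46,-1,0,0,0,100,-82,-46,-1,0,0,0,100,-82,-46,-1,0,0,0,100,-82,-46,-1,0,0,0,100,-82,-46,-1,0,0,0,100,-82,-46,-1,0,0,0,100,-82,-46,-1,0,0,0])

```text
time_s: 2.1
position: [467.8, 8.2, 239.9]
eef_rot: [0.0, 0.306, 0.952, 0.0]
contact_force: [-0.6, -0.1, -0.3]
grip_width: 85.3
gripper_force: 0.0
```

```bash
python3 - <<'E'
from h import *
print(pose()[0]); ci,p,d=cap("wrist","w1")
K,E=ci["camera_matrix"],ci["extrinsics"]
v,u=np.nonzero(d>0); z=d[v,u]
P=np.c_[(u-K[0,2])/K[0,0]*z,(v-K[1,2])/K[1,1]*z,z]@E[:3,:3].T+E[:3,3]
near=np.hypot(P[:,0]-468,P[:,1]-6)<90
def lay(lo,hi):
    k=near&(P[:,2]>lo)&(P[:,2]<hi); m=np.zeros(d.shape,np.uint8); m[v[k],u[k]]=1; return m
for n,lo,hi,zz in [("spacer",125,136,130),("ring",95,105,100),("light",75,85,80),("org",42,53,48)]:
    m=lay(lo,hi); print(n,m.sum(),P[near&(P[:,2]>lo)&(P[:,2]<hi),2].mean() if m.sum() else 0)
    if m.sum()>100:
        cs,_=cv2.findContours(m,0,cv2.CHAIN_APPROX_NONE); c=max(cs,key=cv2.contourArea).reshape(-1,2)
        w=ray(ci,c,zz)[:,:2].astype(np.float32); print(rect(ci,c,zz), cv2.minEnclosingCircle(w))
E
```

```text
[467.79614255   8.17751717 239.94272316]
spacer 962 127.90699758976545
[465.4   5.3  36.9  36.8 143. ] ((465.5948486328125, 5.073296546936035), 18.839059829711914)
ring 985 98.50940666015997
[461.    6.2  52.5  43.6  58.7] ((465.01141357421875, 3.9933347702026367), 26.594987869262695)
light 1428 78.18624669562847
[442.4  19.6  45.   28.4  55.4] ((444.15960693359375, 18.618518829345703), 25.430330276489258)
org 2477 46.116056086378826
[466.4   5.3 120.3  63.3 144.3] ((466.5228271484375, 4.801542282104492), 66.1364517211914)
```

View pics/w1.png

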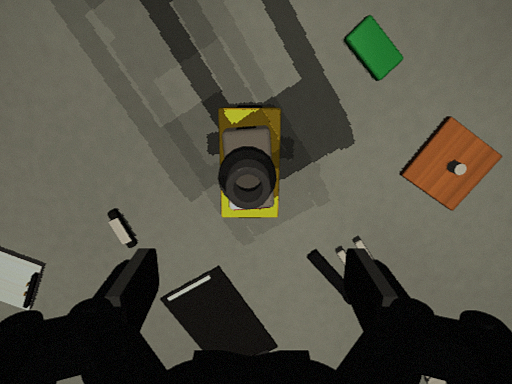

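The wrist view shows the stack's spacer at (248,182), with the ring, light and organiser layers at the expected heights. The spacer centre is about (466,5). Descend and grip.

```bash
python3 - <<'E'
from h import *
go(466.5,5.5,101,54.4)
E
```

```text
shift [ -0.4  -2.8 138.9] turn [-0.  0. -0.] at [467.8   8.  239.9]
```

>>> step_arm(deltas=[100,0,-3,50,0,0,0,100,0,-3,90,0,0,0,100,0,-3,120,0,0,0,100,0,-3,139,0,0,0,100,0,-3,139,0,0,0,0,0,-3,139,0,0,0,0,0,-3,139,0,0,0,0,0,-3,139,0,0,0,0,0,-3,139,0,0,0,0,0,-3,139,0,0,0], squeeze=40)

```text
time_s: 3.15
position: [467.3, 5.3, 102.7]
eef_rot: [0.001, 0.306, 0.952, 0.0]
contact_force: [-0.7, 0.2, 6.2]
grip_width: 36.0
gripper_force: 39.9
```

```bash
python3 - <<'E'
from h import *
print(get_state()["contact_force"],get_state()["grip_width"],get_state()["gripper_force"],pose()[0])
E
```

```text
[-0.65281533  0.20917816  6.20046266] 35.96098401411217 39.935293067246675 [467.31197115   5.32534558 102.65216437]
```

>>> step_arm(deltas=[0,0,0,-10,0,0,0,0,0,0,-45,0,0,0,0,0,0,-90,0,0,0,0,20,25,-98,0,0,0,0,45,55,-98,0,0,0,0,75,93,-98,0,0,0,0,105,130,-98,0,0,0,0,135,167,-98,0,0,0,0,165,204,-98,0,0,0,0,192,238,-98,0,0,0])

```text
time_s: 4.15
position: [448.2, 313.1, 200.0]
eef_rot: [0.0, 0.306, 0.952, 0.001]
contact_force: [1.3, -0.3, -0.9]
grip_width: 36.0
gripper_force: 40.1
```

>>> step_arm(deltas=[0,20,25,0,0,0,0,0,33,40,0,0,0,0,0,38,47,0,0,0,0,0,38,47,0,0,0,0,0,38,47,0,0,0,0,0,38,47,0,0,0,0,0,38,47,0,0,0,0,0,38,47,0,0,0,0,0,38,47,0,0,0,0,0,38,47,0,0,0,0])

```text
time_s: 5.15
position: [445.2, 370.9, 198.9]
eef_rot: [0.0, 0.306, 0.952, 0.0]
contact_force: [0.9, -0.6, -0.5]
grip_width: 35.9
gripper_force: 40.2
```

```bash
cat >> h.py <<'E'
def pts(ci,d):
    K,E=ci["camera_matrix"],ci["extrinsics"]; v,u=np.indices(d.shape)
    return np.dstack([(u-K[0,2])/K[0,0]*d,(v-K[1,2])/K[1,1]*d,d])@E[:3,:3].T+E[:3,3]
def layer(ci,d,xy,rad,lo,hi,z):
    P=pts(ci,d); m=((d>0)&(np.hypot(P[...,0]-xy[0],P[...,1]-xy[1])<rad)&(P[...,2]>lo)&(P[...,2]<hi)).astype(np.uint8)
    if m.sum()<12: return None
    cs,_=cv2.findContours(m,0,cv2.CHAIN_APPROX_NONE); c=max(cs,key=cv2.contourArea).reshape(-1,2)
    return rect(ci,c,z),c.mean(0).round(),int(m.sum()),P[m>0].mean(0).round(1)
E
python3 - <<'E'
from h import *
p,R=pose(); print(p,get_state()["grip_width"]); ci,im,d=cap("wrist","w2")
print("base",layer(ci,d,(446,371),60,5,14,10))
print("post",layer(ci,d,(446,371),20,20,40,32))
print("held",layer(ci,d,p[:2],40,150,240,p[2]))
E
```

```text
[445.22763534 370.88515519 198.90465198] 35.870397346526175
base (array([441.7, 371. ,  82.6,  81.8, 146.4]), array([250., 161.]), 4696, array([441.3, 371.8,   8.2]))
post (array([441.7, 371.8,   9.1,   6.9, 144.4]), array([250., 166.]), 64, array([442.1, 371.4,  29. ]))
held (array([452.8, 362.8,  85.5,  60.9,  54.3]), array([249., 277.]), 10518, array([441.2, 372.3, 219.7]))
```

View pics/w2.png

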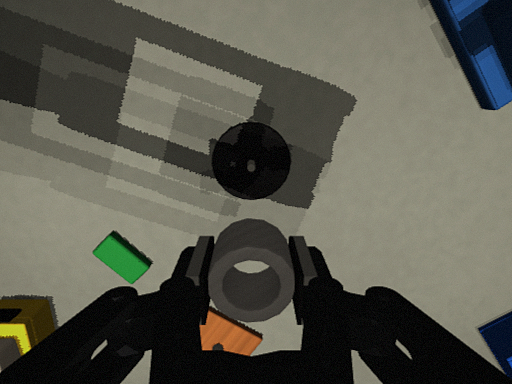

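The wrist view shows the held spacer upright at (250,270), with the post at (250,166) on its black base. I will measure the spacer's top rim with the same camera to get the relative offset.

```bash
python3 - <<'E'
from h import *
p,R=pose(); d=np.load("pics/w2.npy"); ci=viewer.camera_info("wrist"); P=pts(ci,d)
print((R.T@(P[265:275,250]-p).T).T[:3].round(1))
for v in (215,222,230,240,250,265,290,305,315): print(v,(R.T@(P[v,250]-p)).round(1))
for u in (205,212,218,285,290,296): print(u,(R.T@(P[262,u]-p)).round(1))
print("post rel",(R.T@(np.array([441.7,371.4,32])-p)).round(1))
E
```

```text
[[-126.9   -2.   200.7]
 [-128.3   -2.   200.9]
 [-130.4   -2.   202. ]]
215 [-61.6  -2.  200. ]
222 [18.7 -1.4 -2.7]
230 [ 18.3  -1.4 -10.5]
240 [ 17.9  -1.3 -19.4]
250 [ 16.7  -1.3 -25.8]
265 [-126.9   -2.   200.7]
290 [-12.1  -1.4 -11.5]
305 [-12.4  -1.4 -22. ]
315 [-15.3  -1.4 -24.8]
205 [ 11.4 -19.5 -26. ]
212 [  9.  -17.2 -21.9]
218 [ 11.4 -14.2 -26.1]
285 [ 10.8  12.9 -25. ]
290 [  8.6  15.5 -21.3]
296 [ 12.1  17.1 -27.1]
post rel [  3.1  -1.7 166.9]
```

>>> step_arm(deltas=[0,2,0,45,0,0,0,0,2,0,90,0,0,0,0,2,0,130,0,0,0,0,2,0,155,0,0,0,0,2,0,170,0,0,0,0,2,0,178,0,0,0,0,2,0,183,0,0,0,0,2,0,185,0,0,0,0,2,0,186,0,0,0,0,2,0,186,0,0,0])

```text
time_s: 6.2
position: [444.2, 372.8, 14.0]
eef_rot: [0.001, 0.306, 0.952, 0.001]
contact_force: [0.3, -0.2, -0.5]
grip_width: 36.3
gripper_force: 40.2
```

>>> step_arm(deltas=[0,0,0,1,0,0,0,0,0,0,2,0,0,0,0,0,0,2,0,0,0,50,0,0,2,0,0,0,60,0,0,2,0,0,0,70,0,0,2,0,0,0,70,0,0,2,0,0,0,70,0,0,-20,0,0,0,70,0,0,-60,0,0,0,100,0,0,-110,0,0,0])

```text
time_s: 7.2
position: [441.7, 370.9, 121.3]
eef_rot: [-0.002, 0.306, 0.952, -0.002]
contact_force: [0.0, 1.8, 0.3]
grip_width: 72.6
gripper_force: 0.0
```

```bash
python3 - <<'E'
from h import *
ci,im,d=cap("wrist","w3")
print("spacer",layer(ci,d,(444,372),30,34,46,40), "base",layer(ci,d,(444,372),60,5,14,10))
ci,im,d=cap("top","t3")
print("top: spacer",layer(ci,d,(444,372),30,33,46,40))
go(466,5,240,54.4)
E
```

```text
spacer (array([442.5, 372.4,  36.9,  36.7,   8.8]), array([255., 199.]), 1204, array([442.7, 372.2,  37.8])) base (array([441.7, 371.6,  81.6,  81.5,  54.5]), array([253., 185.]), 5650, array([438.4, 373.5,   8.3]))
top: spacer (array([450.4, 369.6,  37.7,  25.5,  54.7]), array([128., 214.]), 74, array([450.5, 368.9,  39.7]))
shift [-231.  -289.  -111.1] turn [ 0.012  0.004 -0.   ] at [447.7 375.2 131.4]
```

>>> step_arm(deltas=[100,-10,-10,-60,0,0,0,100,-40,-47,-111,0,0,0,100,-70,-87,-111,0,0,0,100,-231,-289,-111,0,0,0,100,-231,-289,-111,0,0,0,100,-231,-289,-111,0,0,0,100,-231,-289,-111,0,0,0,100,-231,-289,-111,0,0,0,100,-231,-289,-111,0,0,0,100,-231,-289,-111,0,0,0])

```text
time_s: 8.3
position: [463.1, -0.7, 234.0]
eef_rot: [0.001, 0.308, 0.951, -0.0]
contact_force: [-0.1, 0.3, 0.2]
grip_width: 85.6
gripper_force: 0.0
```

>>> step_arm(deltas=[100,0,0,0,0,0,0,100,0,0,0,0,0,0,100,0,0,0,0,0,0,100,0,0,0,0,0,0,100,0,0,0,0,0,0,100,0,0,0,0,0,0,100,0,0,0,0,0,0,100,0,0,0,0,0,0,100,0,0,0,0,0,0,100,0,0,0,0,0,0])

```text
time_s: 9.3
position: [462.9, 2.7, 233.8]
eef_rot: [-0.0, 0.306, 0.952, -0.0]
contact_force: [0.3, -0.4, 0.7]
grip_width: 85.5
gripper_force: 0.0
```

```bash
python3 - <<'E'
from h import *
ci,im,d=cap("wrist","w4"); print(pose()[0])
for n,lo,hi,z in [("ring",92,105,100),("light",75,85,80),("org",42,53,48)]: print(n,layer(ci,d,(466,5),90,lo,hi,z))
go(466,5,83,54.4)
E
```

```text
[462.9479409    2.74807706 233.89108217]
ring (array([464.6,   4.2,  53.3,  52.4, 132.6]), array([254., 179.]), 1941, array([464.8,   4.1,  97.9]))
light (array([441.8,  19.8,  44.9,  26.6,  56.9]), array([254., 143.]), 1968, array([457.9,   9.9,  78.2]))
org (array([466.4,   5.2, 120.7,  63.3, 144.3]), array([257., 165.]), 2532, array([455.7,  15.1,  46.1]))
shift [ -1.2   3.6 150.9] turn [ 0.     0.    -0.001] at [462.9   2.7 233.9]
```

>>> step_arm(deltas=[100,-1,3,50,0,0,0,100,-1,3,95,0,0,0,100,-1,3,130,0,0,0,100,-1,3,150,0,0,0,100,-1,3,151,0,0,0,0,-1,3,151,0,0,0,0,-1,3,151,0,0,0,0,-1,3,151,0,0,0,0,-1,3,151,0,0,0,0,-1,3,151,0,0,0], squeeze=60)

```text
time_s: 10.35
position: [467.2, 4.3, 85.6]
eef_rot: [0.002, 0.306, 0.952, 0.0]
contact_force: [-1.6, 0.1, 7.0]
grip_width: 51.7
gripper_force: 61.5
```

```bash
python3 - <<'E'
from h import *
print(get_state()["contact_force"],get_state()["grip_width"],get_state()["gripper_force"])
go(616,193.5,170,54.4)
E
```

```text
[-1.57208048  0.06948518  7.01527382] 51.728189657568784 61.47422265261412
shift [-11.  240.5 -83.9] turn [ 0.002  0.004 -0.   ] at [467.2   4.3  85.6]
```

>>> step_arm(deltas=[0,0,0,-10,0,0,0,0,0,0,-35,0,0,0,0,0,5,-70,0,0,0,0,-1,30,-85,0,0,0,0,-3,65,-85,0,0,0,0,-5,105,-85,0,0,0,0,-7,145,-85,0,0,0,0,-9,185,-85,0,0,0,0,-10,215,-85,0,0,0,0,-11,233,-85,0,0,0])

```text
time_s: 11.35
position: [611.4, 189.9, 169.1]
eef_rot: [0.001, 0.305, 0.952, 0.001]
contact_force: [0.4, 0.3, -1.9]
grip_width: 51.6
gripper_force: 63.1
```

>>> step_arm(deltas=[0,0,5,0,0,0,0,0,0,7,0,0,0,0,0,0,7,0,0,0,0,0,0,7,0,0,0,0,0,0,7,0,0,0,0,0,0,7,0,0,0,0,0,0,7,0,0,0,0,0,0,7,0,0,0,0,0,0,7,0,0,0,0,0,0,7,0,0,0,0])

```text
time_s: 12.35
position: [614.3, 193.3, 167.9]
eef_rot: [0.0, 0.306, 0.952, -0.0]
contact_force: [0.2, 0.3, -3.0]
grip_width: 51.3
gripper_force: 63.2
```

```bash
python3 - <<'E'
from h import *
p,R=pose(); print(p,get_state()["grip_width"]); ci,im,d=cap("wrist","w5"); P=pts(ci,d)
b=layer(ci,d,(616,193),70,5,14,10); q=layer(ci,d,(616,193),25,19,40,26)
print("base",b,"post",q)
print("post rel",(R.T@(np.r_[q[0][:2],26]-p)).round(1),"base rel",(R.T@(np.r_[b[0][:2],10]-p)).round(1))
T=(P-p)@R; m=(d>0)&(np.abs(T[...,0])<35)&(np.abs(T[...,1])<40)&(T[...,2]<5)&(T[...,2]>-25)
v=np.nonzero(m[:,250])[0]
for k in v[::6]: print(k,T[k,250].round(1))
g=cv2.cvtColor(im,cv2.COLOR_BGR2GRAY)
cv2.imwrite("pics/w5c.png",np.hstack([im[100:384,120:400]]))
E
```

```text
[614.25122887 193.31013284 167.86644408] 51.2723410835234
base (array([614.4, 195. ,  83. ,  82.9, 110.8]), array([253., 165.]), 6362, array([609.3, 198.2,   8.2])) post (array([614.1, 195.2,  13.2,  13.1,   8.7]), array([254., 176.]), 183, array([614.6, 194.9,  24. ]))
post rel [  1.2   1.4 141.9] base rel [  0.9   1.5 157.9]
201 [27.  -1.4  3.4]
207 [26.6 -1.4 -3.5]
213 [ 26.9  -1.4 -11.7]
219 [ 24.7  -1.4 -12.9]
225 [ 21.5  -1.4 -12.2]
231 [ 19.3  -1.4 -13.5]
237 [ 16.1  -1.4 -12.9]
281 [-14.7  -1.4  -0.2]
287 [-15.4  -1.4  -4.2]
293 [-14.7  -1.4 -10. ]
299 [-16.7  -1.4 -11.8]
305 [-20.1  -1.4 -11.8]
311 [-22.8  -1.4 -12.8]
```

View pics/w5c.png

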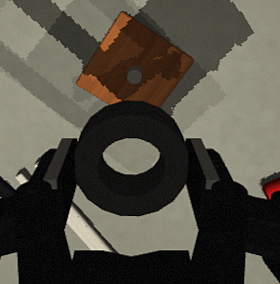

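The crop shows the ring level in the jaws at (133,155), with the stout post at (133,77) just ahead. The offset is small. Descend.

>>> step_arm(deltas=[0,0,2,40,0,0,0,0,0,2,80,0,0,0,0,0,2,110,0,0,0,0,0,2,130,0,0,0,0,0,2,140,0,0,0,0,0,2,146,0,0,0,0,0,2,149,0,0,0,0,0,2,150,0,0,0,0,0,2,151,0,0,0,0,0,2,151,0,0,0])

```text
time_s: 13.4
position: [616.0, 195.1, 17.8]
eef_rot: [0.001, 0.306, 0.952, 0.0]
contact_force: [0.1, 0.1, -2.3]
grip_width: 51.6
gripper_force: 63.2
```

>>> step_arm(deltas=[0,0,0,1,0,0,0,0,0,0,2,0,0,0,0,0,0,3,0,0,0,0,0,0,3,0,0,0,68,0,0,3,0,0,0,76,0,0,3,0,0,0,84,0,0,3,0,0,0,84,0,0,3,0,0,0,84,0,0,-20,0,0,0,84,0,0,-55,0,0,0])

```text
time_s: 14.4
position: [612.8, 194.3, 69.0]
eef_rot: [-0.003, 0.306, 0.952, -0.002]
contact_force: [0.1, 0.2, 0.4]
grip_width: 71.5
gripper_force: 0.0
```

>>> step_arm(deltas=[100,0,0,-45,0,0,0,100,0,0,-90,0,0,0,100,0,0,-120,0,0,0,100,0,0,-120,0,0,0,100,0,0,-120,0,0,0,100,0,0,-120,0,0,0,100,0,0,-120,0,0,0,100,0,0,-120,0,0,0,100,0,0,-120,0,0,0,100,0,0,-120,0,0,0])

```text
time_s: 15.4
position: [615.2, 194.9, 191.4]
eef_rot: [-0.0, 0.306, 0.952, -0.0]
contact_force: [0.4, -0.8, -0.4]
grip_width: 85.3
gripper_force: 0.0
```

```bash
python3 - <<'E'
from h import *
ci,im,d=cap("wrist","w6"); print(pose()[0])
print("ring",layer(ci,d,(616,195),40,23,36,30)); print("base",layer(ci,d,(616,195),70,5,14,10)); print("post",layer(ci,d,(616,195),10,15,40,26))
go(465.5,5,210,54.4)
E
```

```text
[615.31301363 194.91362182 191.56549316]
ring (array([613.7, 194.9,  52.8,  52.4, 144.4]), array([251., 170.]), 1759, array([614. , 194.8,  27.7]))
base (array([614.4, 195. ,  83.1,  83. , 110.8]), array([251., 164.]), 4415, array([611.6, 197.2,   8.2]))
post (array([613.5, 195.6,  15.1,  12.8, 144.4]), array([252., 169.]), 173, array([614.4, 195.1,  23.3]))
shift [  11.2 -241.6  -18.3] turn [-0. -0. -0.] at [615.3 194.9 191.6]
```

The ring is centred within 1 mm and flat. Back to the stack for the light.

>>> step_arm(deltas=[100,11,-242,-18,0,0,0,100,11,-242,-18,0,0,0,100,11,-242,-18,0,0,0,100,11,-242,-18,0,0,0,100,11,-242,-18,0,0,0,100,11,-242,-18,0,0,0,100,11,-242,-18,0,0,0,100,11,-242,-18,0,0,0,100,11,-242,-18,0,0,0,100,11,-242,-18,0,0,0])

```text
time_s: 16.45
position: [465.8, 5.4, 209.6]
eef_rot: [-0.0, 0.305, 0.952, -0.0]
contact_force: [0.8, 0.4, -0.2]
grip_width: 85.1
gripper_force: 0.0
```

```bash
python3 - <<'E'
from h import *
ci,im,d=cap("wrist","w7"); print(pose()[0])
l=layer(ci,d,(466,5),90,72,86,80); o=layer(ci,d,(466,5),90,40,53,48); print(l,o)
go(l[0][0]+1,l[0][1],53,l[0][4]-90)
E
```

```text
[465.73991783   5.33376638 209.58913183]
(array([464.2,   6.1,  79.2,  45. , 148.6]), array([252., 176.]), 4466, array([463.3,   6.7,  77.9])) (array([466.1,   5.5, 119.8,  63.2, 144.3]), array([252., 168.]), 3188, array([456.4,  13.6,  46.1]))
shift [  0.8   0.4 156.6] turn [-0.    -0.001 -0.072] at [465.7   5.3 209.6]
```

>>> step_arm(deltas=[100,1,0,50,0,0,-0.07,100,1,0,95,0,0,-0.07,100,1,0,130,0,0,-0.07,100,1,0,152,0,0,-0.07,100,1,0,157,0,0,-0.07,0,1,0,157,0,0,-0.07,0,1,0,157,0,0,-0.07,0,1,0,157,0,0,-0.07,0,1,0,157,0,0,-0.07,0,1,0,157,0,0,-0.07], squeeze=50)

```text
time_s: 17.5
position: [466.5, 5.1, 55.0]
eef_rot: [0.002, 0.272, 0.962, 0.0]
contact_force: [0.2, 0.6, 7.5]
grip_width: 45.0
gripper_force: 52.6
```

```bash
python3 - <<'E'
from h import *
go(397,-367,190,-60.2); print(get_state()["q"].round(2))
E
```

```text
shift [-136.3 -353.1 -135.1] turn [0.005 0.    2.07 ] at [466.5   5.1  55. ]
[-0.1  -0.07  2.03  0.    1.18 -1.12]
```

>>> step_arm(deltas=[0,0,0,-10,0,0,0,0,0,0,-40,0,0,0,0,0,0,-80,0,0,0.1,0,-9,-24,-115,0,0,0.24,0,-21,-55,-135,0,0,0.38,0,-35,-90,-135,0,0,0.52,0,-49,-126,-135,0,0,0.66,0,-62,-161,-135,0,0,0.8,0,-76,-197,-135,0,0,0.94,0,-90,-232,-135,0,0,1.08])

```text
time_s: 18.5
position: [419.2, -241.1, 189.0]
eef_rot: [0.001, 0.73, 0.683, 0.0]
contact_force: [0.9, -0.4, -1.2]
grip_width: 45.3
gripper_force: 51.6
```

```bash
python3 - <<'E'
from h import *
go(397,-367,190,-60.2); print(get_state()["q"].round(2))
E
```

```text
shift [-127.1  -13.7   -1. ] turn [0.001 0.    0.984] at [ 419.2 -241.1  189. ]
[-0.63 -0.17  1.86  0.    1.45 -0.56]
```

>>> step_arm(deltas=[0,-30,-3,0,0,0,0.14,0,-60,-6,0,0,0,0.28,0,-85,-9,0,0,0,0.42,0,-105,-12,0,0,0,0.56,0,-120,-14,0,0,0,0.7,0,-127,-14,0,0,0,0.84,0,-127,-14,0,0,0,0.95,0,-127,-14,0,0,0,0.984,0,-127,-14,0,0,0,0.984,0,-127,-14,0,0,0,0.984])

```text
time_s: 19.5
position: [398.0, -365.4, 188.5]
eef_rot: [0.0, 0.965, 0.261, 0.0]
contact_force: [-0.0, 0.8, -1.8]
grip_width: 45.1
gripper_force: 51.6
```

```bash
python3 - <<'E'
from h import *
p,R=pose(); print(p); ci,im,d=cap("wrist","w8"); P=pts(ci,d); T=(P-p)@R
K,E=ci["camera_matrix"],ci["extrinsics"]
b=layer(ci,d,(397,-367),85,4,22,8); print("dock",b,"rel",(R.T@(np.r_[b[0][:2],8]-p)).round(1))
m=((d>0)&(np.abs(T[...,1])<20)&(np.abs(T[...,0])<60)&(T[...,2]<-18)&(T[...,2]>-35)).astype(np.uint8)
cs,_=cv2.findContours(m,0,cv2.CHAIN_APPROX_NONE); c=max(cs,key=cv2.contourArea).reshape(-1,2)
print("light top",T[m>0].mean(0).round(1),T[m>0].min(0).round(1),T[m>0].max(0).round(1),m.sum())
go(397,-367,22,-60.2)
E
```

```text
[ 398.01128417 -365.42337106  188.47589107]
dock (array([ 418.3, -353.7,   77.5,   63.2,  120.2]), array([252., 140.]), 4928, array([ 418.9, -353.3,    6.9])) rel [ 23.4  -0.  180.5]
light top [  3.9  -0.1 -23.1] [-41.6 -20.  -25.4] [ 38.6  20.  -18. ] 15531
shift [ -1.7   0.8 166.3] turn [ 0.    -0.     0.007] at [ 398.  -365.4  188.3]
```

View pics/w8.png

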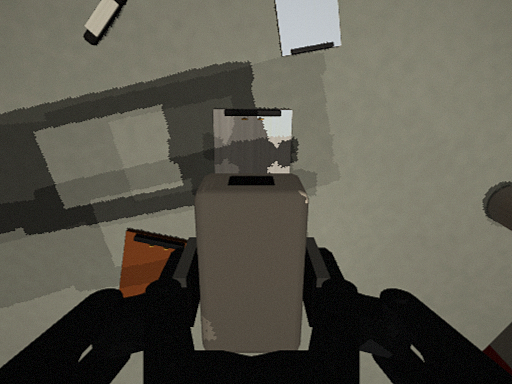

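The wrist view shows the light level in the jaws at (250,265) with the dock beneath it, its far end stop at (252,113) and the yaw matching. Shift about -2 mm and lower.

>>> step_arm(deltas=[0,-2,0,45,0,0,0,0,-2,0,90,0,0,0,0,-2,0,128,0,0,0,0,-2,0,150,0,0,0,0,-2,0,161,0,0,0,0,-2,0,167,0,0,0,0,-2,0,170,0,0,0,0,-2,0,171,0,0,0,0,-2,0,172,0,0,0,0,-2,0,172,0,0,0])

```text
time_s: 20.55
position: [396.8, -367.0, 16.8]
eef_rot: [0.001, 0.966, 0.26, 0.0]
contact_force: [0.3, -0.1, -2.0]
grip_width: 45.3
gripper_force: 51.6
```

>>> step_arm(deltas=[0,0,0,1,0,0,0,0,0,0,2,0,0,0,0,0,0,2.5,0,0,0,0,0,0,2.5,0,0,0,60,0,0,2.5,0,0,0,68,0,0,2.5,0,0,0,80,0,0,2.5,0,0,0,80,0,0,2.5,0,0,0,80,0,0,-18,0,0,0,80,0,0,-50,0,0,0])

```text
time_s: 21.55
position: [394.6, -364.6, 63.8]
eef_rot: [-0.003, 0.966, 0.26, -0.001]
contact_force: [0.5, 0.3, -1.2]
grip_width: 68.4
gripper_force: 0.0
```

>>> step_arm(deltas=[100,0,0,-45,0,0,0,100,0,0,-90,0,0,0,100,0,0,-120,0,0,0,100,0,0,-120,0,0,0,100,0,0,-120,0,0,0,100,0,0,-120,0,0,0,100,0,0,-120,0,0,0,100,0,0,-120,0,0,0,100,0,0,-120,0,0,0,100,0,0,-120,0,0,0])

```text
time_s: 22.55
position: [396.1, -366.3, 185.4]
eef_rot: [-0.0, 0.966, 0.26, -0.0]
contact_force: [0.4, 0.2, -0.4]
grip_width: 85.8
gripper_force: 0.0
```

```bash
python3 - <<'E'
from h import *
ci,im,d=cap("wrist","w9"); print(pose()[0])
print("light",layer(ci,d,(397,-367),60,33,46,40)); print("dock",layer(ci,d,(397,-367),85,3,22,8))
go(466,5,190,54.4)
E
```

```text
[ 396.18646261 -366.34616021  185.59705884]
light (array([ 396. , -366. ,   78.8,   45.1,   30.1]), array([252., 171.]), 4044, array([ 396.7, -365.7,   38. ]))
dock (array([ 393.7, -367.8,  120.3,   77.3,   29.8]), array([252., 163.]), 4604, array([ 402.8, -363. ,    7.7]))
shift [ 246.8 -286.1   -4.3] turn [-0.    -0.    -1.994] at [ 396.2 -366.3  185.6]
```

```bash
python3 - <<'E'
from h import *
go(466,5,190,-125.7)
E
```

```text
shift [ 246.8 -286.1   -4.3] turn [-0.     0.     1.149] at [ 396.2 -366.3  185.6]
```

>>> step_arm(deltas=[100,25,-29,-4,0,0,0.14,100,54,-63,-4,0,0,0.28,100,84,-98,-4,0,0,0.42,100,115,-133,-4,0,0,0.56,100,145,-168,-4,0,0,0.7,100,175,-203,-4,0,0,0.84,100,205,-238,-4,0,0,0.98,100,230,-267,-4,0,0,1.1,100,247,-286,-4,0,0,1.143,100,247,-286,-4,0,0,1.143])

```text
time_s: 23.6
position: [466.7, 8.5, 190.0]
eef_rot: [-0.001, 0.953, -0.303, 0.0]
contact_force: [0.1, -0.2, 0.0]
grip_width: 85.4
gripper_force: 0.0
```

>>> step_arm(deltas=[100,0,0,0,0,0,0,100,0,0,0,0,0,0,100,0,0,0,0,0,0,100,0,0,0,0,0,0,100,0,0,0,0,0,0,100,0,0,0,0,0,0,100,0,0,0,0,0,0,100,0,0,0,0,0,0,100,0,0,0,0,0,0,100,0,0,0,0,0,0])

```text
time_s: 24.6
position: [466.4, 4.9, 189.9]
eef_rot: [-0.0, 0.953, -0.304, -0.0]
contact_force: [0.1, 0.0, -0.8]
grip_width: 85.2
gripper_force: 0.0
```

```bash
python3 - <<'E'
from h import *
ci,im,d=cap("wrist","w10"); print(pose()[0])
o=layer(ci,d,(466,5),90,40,55,48); print(o)
go(o[0][0],o[0][1],18,o[0][4]-270)
E
```

```text
[466.36408936   4.95153015 189.86949994]
(array([469.9,   3.8, 120.3,  63.2, 144.3]), array([249., 166.]), 8954, array([472.1,   2.1,  46.3]))
shift [  3.5  -1.1 171.9] turn [ 0.    -0.     0.006] at [466.4   5.  189.9]
```

>>> step_arm(deltas=[100,1.5,-0.5,50,0,0,0.006,100,1.5,-0.5,95,0,0,0.006,100,1.5,-0.5,135,0,0,0.006,100,1.5,-0.5,165,0,0,0.006,100,1.5,-0.5,178,0,0,0.006,0,1.5,-0.5,178,0,0,0.006,0,1.5,-0.5,178,0,0,0.006,0,1.5,-0.5,178,0,0,0.006,0,1.5,-0.5,178,0,0,0.006,0,1.5,-0.5,178,0,0,0.006], squeeze=80)

```text
time_s: 25.65
position: [468.8, 4.3, 13.0]
eef_rot: [-0.0, 0.952, -0.307, 0.001]
contact_force: [-0.9, 0.6, 2.2]
grip_width: 62.9
gripper_force: 89.1
```

```bash
python3 - <<'E'
from h import *
go(643.5,-168.5,130,-94); print(get_state()["q"].round(2))
E
```

```text
shift [ 242.9   38.3 -116.6] turn [-0.    -0.002 -0.553] at [468.8   4.3  13. ]
[-0.1   0.01  2.04 -0.    1.09  2.09]
```

>>> step_arm(deltas=[0,0,0,-8,0,0,0,0,0,0,-30,0,0,0,0,0,0,-65,0,0,0,0,15,2,-100,0,0,-0.06,0,45,7,-117,0,0,-0.16,0,80,13,-117,0,0,-0.26,0,115,18,-117,0,0,-0.36,0,150,24,-117,0,0,-0.46,0,185,29,-117,0,0,-0.553,0,215,34,-117,0,0,-0.553])

```text
time_s: 26.65
position: [623.5, -150.0, 129.3]
eef_rot: [0.0, 0.999, -0.034, 0.0]
contact_force: [-0.1, 0.4, -3.3]
grip_width: 62.8
gripper_force: 88.6
```

```bash
python3 - <<'E'
from h import *
go(643.5,-168.5,130,-94); print(get_state()["q"].round(2))
E
```

```text
shift [21.2 17.1 -0.7] turn [ 0.    -0.     0.003] at [ 623.5 -150.   129.3]
[-0.32  0.31  1.48 -0.    1.36  1.32]
```

>>> step_arm(deltas=[0,12,10,-1,0,0,0,0,21,17,-1,0,0,0,0,21,17,-1,0,0,0,0,21,17,-1,0,0,0,0,21,17,-1,0,0,0,0,21,17,-1,0,0,0,0,21,17,-1,0,0,0,0,21,17,-1,0,0,0,0,21,17,-1,0,0,0,0,21,17,-1,0,0,0])

```text
time_s: 27.65
position: [642.3, -167.0, 129.9]
eef_rot: [0.0, 0.999, -0.035, 0.0]
contact_force: [-1.1, -0.9, -2.4]
grip_width: 62.8
gripper_force: 88.6
```

```bash
python3 - <<'E'
from h import *
p,R=pose(); print(p); ci,im,d=cap("wrist","w11"); P=pts(ci,d); T=(P-p)@R
m=(d>0)&(np.abs(T[...,1])<25)&(np.abs(T[...,0])<90)&(T[...,2]<-25)&(T[...,2]>-45)
print("org top",T[m].min(0).round(1),T[m].max(0).round(1),m.sum())
# mat's far end: metal stop (z ~12) and mat pixels
V=cv2.cvtColor(im,cv2.COLOR_BGR2GRAY)
s=(d>0)&(P[...,2]>7)&(P[...,2]<17)&(np.abs(T[...,0]-70)<40)&(np.abs(T[...,1])<70)
print("stop z~12",s.sum(), T[s].mean(0).round(1), np.percentile(T[s],[2,98],axis=0).round(1))
k=(d>0)&(P[...,2]<7)&(P[...,2]>-4)&(V<40)&(T[...,0]>20)&(np.abs(T[...,1])<70)
print("mat",k.sum(),np.percentile(T[k],[2,98],axis=0).round(1))
E
```

```text
[ 642.34770592 -167.02244425  129.91634421]
org top [-31.8 -25.  -35.8] [ 61.6  25.  -25. ] 29184
stop z~12 706 [ 74.5   3.4 119.7] [[ 71.9 -29.3 118.4]
 [ 77.1  36.4 121.2]]
mat 4254 [[ 44.9 -43.4 126.1]
 [ 74.8  50.5 129.1]]
```

View pics/w11.png

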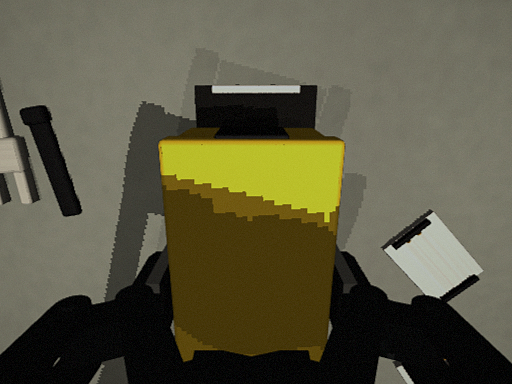

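The wrist view shows the organiser level in the jaws at (250,240), and the mat's far stop at (255,89), parallel to the box end. Shift x -2 and y +3, then lower.

>>> step_arm(deltas=[0,-2,3,35,0,0,0,0,-2,3,65,0,0,0,0,-2,3,88,0,0,0,0,-2,3,100,0,0,0,0,-2,3,106,0,0,0,0,-2,3,109,0,0,0,0,-2,3,110,0,0,0,0,-2,3,111,0,0,0,0,-2,3,112,0,0,0,0,-2,3,112,0,0,0])

```text
time_s: 28.7
position: [640.5, -170.1, 18.5]
eef_rot: [0.0, 0.999, -0.035, 0.0]
contact_force: [-1.0, 0.3, -3.5]
grip_width: 62.9
gripper_force: 88.7
```

>>> step_arm(deltas=[0,0,0,1,0,0,0,0,0,0,2,0,0,0,0,0,0,2,0,0,0,0,0,0,2,0,0,0,82,0,0,2,0,0,0,92,0,0,2,0,0,0,100,0,0,2,0,0,0,100,0,0,2,0,0,0,100,0,0,-10,0,0,0,100,0,0,-30,0,0,0])

```text
time_s: 29.7
position: [638.8, -169.4, 46.9]
eef_rot: [-0.001, 0.999, -0.035, -0.002]
contact_force: [0.1, 0.8, 0.0]
grip_width: 85.3
gripper_force: 0.0
```

>>> step_arm(deltas=[100,0,0,-45,0,0,0,100,0,0,-90,0,0,0,100,0,0,-140,0,0,0,100,0,0,-170,0,0,0,100,0,0,-170,0,0,0,100,0,0,-170,0,0,0,100,0,0,-170,0,0,0,100,0,0,-170,0,0,0,100,0,0,-170,0,0,0,100,0,0,-170,0,0,0])

```text
time_s: 30.7
position: [639.7, -169.8, 216.7]
eef_rot: [-0.0, 0.999, -0.035, -0.001]
contact_force: [0.2, -0.7, 0.8]
grip_width: 85.4
gripper_force: 0.0
```

```bash
python3 - <<'E'
from h import *
ci,im,d=cap("wrist","w12"); print(pose()[0])
print("org",layer(ci,d,(643,-169),90,45,60,52))
P=pts(ci,d); V=im.max(2); hs=cv2.cvtColor(im,cv2.COLOR_BGR2HSV)
dark=((V<55)&(P[...,2]<9)|(P[...,2]>7)&(P[...,2]<16)|(P[...,2]>40))&(d>0)&(np.hypot(P[...,0]-643,P[...,1]+169)<105)
print("mat+org",rect(ci,blob(dark,(256,165)),4))
cs,ps,ds=cap("scene","s12")
ct,pt,dt=cap("top","t12")
for n,a in [("spacer",((446,372),35,34,46,40)),("ring",((617,195),40,24,36,30)),("light",((398,-367),60,33,46,40)),("org",((643,-169),90,45,60,52))]: print(n,layer(ct,dt,*a))
E
```

```text
[ 639.85988416 -169.80872757  217.0467657 ]
org (array([ 641.8, -169.9,  119.7,   63.2,  175.8]), array([251., 161.]), 7773, array([ 644.8, -170.1,   50.3]))
mat+org [ 632.1 -152.   177.   135.7  176. ]
spacer (array([447. , 373. ,  35.8,  35.3,   1.5]), array([127., 216.]), 101, array([445.7, 372.5,  40.1]))
ring (array([6.162e+02, 1.955e+02, 5.400e+01, 5.020e+01, 4.000e-01]), array([193., 154.]), 224, array([616.8, 195.8,  30. ]))
light (array([ 396. , -363.7,   80.8,   47.8,   31.4]), array([399., 232.]), 522, array([ 396. , -363.9,   40.5]))
org (array([ 652.4, -182.1,   98.4,   56.7,  163.5]), array([328., 140.]), 574, array([ 646.9, -177.8,   52.8]))
```

View pics/s12.png

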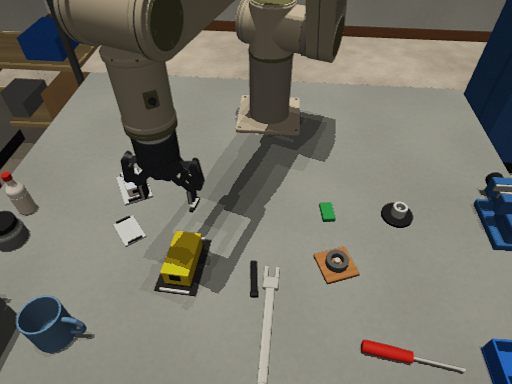

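The scene view shows all four parts seated: spacer (399,210), ring (337,261), organiser on the mat (183,262), and the light in the dock behind the gripper. The wrench has not moved. All the measured offsets are under 5 mm, so I hand in.

```bash
python3 -c "
from plant import sign_off
print(sign_off())"
```

```text
the job is handed in; nothing more can be done
None
```

I placed and let go of the spacer, press ring, rear light and organiser on their own places, each within about 5 mm of centre by camera, left the pedal wrench where it lay, and handed the job in at about 31 s; the hand-in gave no verdict.

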